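# Last battery pack out of the deep well

### The arm

A 7-joint arm with a two-finger parallel gripper is mounted at the origin on the work surface. World frame = base frame: x ahead of the robot, y to its left, z up, the work surface at z = 0. Lengths are in m, angles in rad, forces in N, time in s.
With the tool pointing down it reaches from about 0.425 to 0.875 m from the base axis. Payload 8.4 kg.
Tool frame: the origin (TCP) lies at the very end of the fingers, on their centre line; the grasp point (between the pads) lies 19 mm behind it; z points along the fingers, y is the line along which they close (so a half turn about z gives the same grasp; the last joint's range is limited). The gripper opens to 85 mm and grips with 20 to 120 N. Pads are 22 mm wide; open, the fingers measure 114 mm over their backs; the gripper's body (76 mm by 85 mm) begins 54 mm behind the grasp point. The pads swing forward as they close: fully open they stand 13 mm farther back than shut.
Start: joints at [-1.353, 0.333, 0.04, 1.465, -0.013, 1.343, -0.059], TCP at [0.202, 0.618, 0.231] pointing down, gripper open.
Joint ranges: [-2.58, 2.58], [-0.38, 2.09], [-1.3, 1.39], [0.25, 2.4], [-1.5, 4.64], [0.08, 2.09], [-2.65, 2.65]. Speed limits (rad/s): [2.22, 2.22, 2.79, 2.79, 3.14, 3.14, 3.14].

### API

Orientations are given as a unit quaternion [w, x, y, z].
In Python, from bench import env, effector, imaging, monitor gives the robot as it stands. Calls block until the motion is done:
- env.move_to(position, orientation): joint-space move of the TCP to a pose.
- env.movel(position, ori=None, v=0.15): straight line of the TCP; ori=None keeps the orientation; v is the mean speed in m/s.
- env.set_joints(angles): joint-space move.
- effector.release() and effector.close_gripper(strength=None): open the fingers fully, or close them until they stop; strength is the grip in N (None keeps the last).
- env.pause(seconds).
- env.inverse_kinematics(position, orientation): joint angles nearest the present ones, or None.
- imaging.read_camera(name): name is "scene" or "side" or "wrist"; returns (picture, depth): 480x640x3 uint8, red, green, blue; 480x640 float32, m along the optical axis (not along the pixel's ray), 0 where there is no reading.
- imaging.camera_model(name): a dict with "fx", "fy", "cx", "cy" (pixels), "rvec" (rotation vector, rad) and "tvec" (3), from world to camera coordinates, as OpenCV has them. Camera axes: x right, y down, z forward; pixel columns grow to the right and rows downward; lengths in m; the calibration is good to about 2 mm. A picture is of the moment at which its call begins: read the wrist's pose just before it. camera_model takes no time and is no camera call; for the wrist camera it gives the pose at the moment of the call.
A pose or a line that the arm cannot do raises env.PlanningError and nothing moves.
- env.sign_off(): hands the job in; it is judged then, once.
Readings, each from a call of its own:
- monitor.get_t(): time.
- monitor.get_joints(): joint angles.
- monitor.get_joint_velocities(): joint speeds.
- monitor.get_effort(): joint torques, N m.
- monitor.get_eef_pos(): TCP position.
- monitor.get_orientation(): TCP orientation.
- monitor.get_force(): force on the tool from outside, world axes, zero at the start.
- monitor.get_ft_torque(): the same for the moment, N m.
- monitor.get_gripper_width(): finger opening in m.
- monitor.get_grip_force(): force on a finger pad.
Only numpy, scipy, OpenCV 4.12 (cv2) and the standard library are available. Lean on these libraries where they do the work, as an engineer would, in place of code of your own. Each camera call takes 0.05 s, during which the arm holds its last target. There are 200 camera calls.

### The job

Make the opened unit safe: with the hook pick from the tool rack, catch the wire bail of the last battery pack deep in the unit's well, without pressing hard on anything in there, and draw the pack out by the hook alone. Lower it onto the free part of the evidence tray so that it stands upright there before you unhook it, then hang the hook pick back in the middle slot of the rack. Leave the other packs, the screwdrivers and everything else on the bench where they are.

Things in the scene. Friction and masses are not known exactly. Their poses are not given: they have to be found in the camera images.
- pack: the battery pack to be fetched: blue block with black end caps, 50 (its x) x 32 (its y) x 40 mm (z), 0.13 to 0.25 kg, with a hinged wire bail (carrying loop) on top. Origin: centre of its underside, z up. At the start it stands at the bottom of the well, its x along the unit's x (within 0.1 rad), up to 5 mm off the well's centre
- pack_top (a point): centre of the pack's top face. The bail lies towards the pack's +x or its -x end, on a stop 0.8 rad from upright, its peak then about 19 mm off centre along x and 22 mm above the top face. Which way it lies differs each time and is not measured: look for it, or feel for it with the hook. Hanging straight, the peak is 30 mm above the top face
- bail_pivot (a point): middle of the bail's hinge, 4 mm above the pack's top face. The bail, of 3.6 mm steel wire, swings freely about the pack's y axis: two legs at y = -14.5 and +14.5 mm rise 18 mm and then slope together to a peak 26 mm from the hinge
- unit: the opened amplifier unit, fixed to the bench: base plate 150 (x) x 230 (y) mm; capacitors, board and heat sink no higher than 92 mm on its +y half; on its -y half the upright grey battery well with a black lip, 155 mm tall. Origin: centre of its underside, z up
- well_mouth (a point): centre of the well's open mouth, 155 mm above the bench. The well is a straight upright shaft, inside 66 mm along the unit's x and 46 mm along its y, walls and lip up to 9 mm thick, its floor 147 mm below the mouth. Made for three packs one above the other; only the lowest is left
- hook: the hook pick, a loose hand tool, 0.06 kg: 18 mm square yellow handle over a black collar 26 mm across and 4 mm thick, and below it a straight shaft of 4 mm steel wire ending in a J-shaped hook. Origin: on the shaft's axis at the collar's underside, z up along the handle, the hook's point towards +x. At first it hangs in the rack's middle slot, turned up to 0.4 rad from the rack's axes
- hook_grip (a point): where to grip the handle from above: on its axis, 28 mm above the collar's underside. The handle runs from 4 to 60 mm above the collar's underside, its flat sides square to the tool's x and y, so it can be gripped across either
- hook_seat (a point): where a wire sits in the hook: 6 mm along the tool's +x from the shaft's axis, 90 mm below the collar's underside. The hook's underside is 6 mm lower, its upturned point 3 mm higher and 14 mm out from the shaft's axis: 9 mm tall in all. The back of the shaft is 8 mm behind the seat
- tray: shallow grey evidence tray, fixed, 200 (x) x 140 (y) x 22 mm, walls and floor 5 mm thick. Origin: centre of its underside, z up. The two packs taken out earlier stand near its +x end
- tray_space (a point): middle of the free part of the tray's floor, 45 mm from the tray's centre towards its -x end, 5 mm above the bench; at least 90 (x) x 130 mm (y) is free around it
- rack: black sheet-steel tool rack, fixed, 230 (y) x 60 mm (x). Origin: centre of its underside, z up. The top plate, 6 mm thick, its top 120 mm above the bench, reaches 25 mm either way along x; three slots in it, 80 mm apart along y, are open to the rack's -x side. Upright sheets behind (22 mm towards +x) and at both ends
- rack_slot (a point): where the hook pick's origin is when it hangs: in the middle slot at the height of the plate's top. The slot is 12 mm wide, runs along the rack's x, is open at its -x end (25 mm from here) and closed 8 mm towards +x. The tool hangs by its collar with the shaft in the slot: lift it a few mm and draw it out towards the rack's -x; it goes back the same way
- pack_b: another pack of the same kind, standing in the tray, to be left. Origin: centre of its underside
- pack_c: another pack of the same kind, standing in the tray, to be left. Origin: centre of its underside
- driver_red: red screwdriver hanging in the rack's +y slot; its handle (24 mm across) rises 56 mm above the plate. Origin at the plate's top
- driver_black: black screwdriver hanging in the rack's -y slot, same size. Origin at the plate's top
- capacitor: loose black capacitor standing on the bench, 35 mm across, 56 mm tall. Origin: centre of its underside
- scale: pocket scale, 75 x 130 x 18 mm, flat on the bench. Origin: centre of its underside
- driver_long: yellow-handled screwdriver, 200 mm, lying on the bench
- carton: blue carton 50 x 90 x 130 mm, standing on the bench. Origin: centre of its underside

How it is judged:
On the way, in this order (a step that is already met when the one before it is completed fails the run):
1. the pack hangs on the hook, clear above the well's mouth (z of pack in the frame of well_mouth above 0.004 m and contact force between hook and pack above 0.5 N), for 0.2 s.
2. the pack stands upright on the tray's floor with the hook still at its bail: lowered in, not dropped (x of pack in the frame of tray between -0.082 and 0.082 m and y of pack in the frame of tray between -0.052 and 0.052 m and z of pack in the frame of tray between 0.001 and 0.009 m and angle between pack's own z axis and vertical below 0.08 rad and distance between hook_seat and pack_top below 0.04 m and linear speed of pack below 0.02 m/s), for 0.2 s.
At the end, for the whole second after the job is handed in: the pack stands upright (within 0.08 rad) and still on the tray's floor, inside its walls, and the hook pick hangs upright (within 0.1 rad) and still in the rack's middle slot, its collar on the plate (within 5 mm in height, 14 mm across); other things are where they were (x of pack in the frame of tray between -0.082 and 0.082 m and y of pack in the frame of tray between -0.052 and 0.052 m and z of pack in the frame of tray between 0.001 and 0.009 m and angle between pack's own z axis and vertical below 0.08 rad and linear speed of pack below 0.01 m/s and horizontal distance between hook and rack_slot below 0.014 m and z of hook in the frame of rack_slot between -0.005 and 0.005 m and angle between hook's own z axis and vertical below 0.1 rad and linear speed of hook below 0.02 m/s); the robot touches nothing.
It fails at once if the fingers handle the pack (over 2 N): it is to be handled with the hook alone (contact force between the fingers and pack above 2 N).
It fails at once if the pack is pressed or jammed hard in the unit (over 30 N) (contact force between pack and unit above 30 N).
It fails at once if the hook is pressed hard against the unit or the pack (over 30 N) (contact force between hook and unit above 30 N or contact force between hook and pack above 30 N).
It fails at once if another thing on the bench, in the tray or in the rack is shifted by more than 25 mm (distance of any of pack_b, pack_c, driver_red, driver_black, capacitor, scale, driver_long, carton from where it was at the start of the episode above 0.025 m).
It also fails if it takes over 72 s, if anything falls off the work surface, if the arm or the gripper's body presses on something with over 40 N, if the wrist force passes 120 N, or if a joint passes its speed limit or range.

## Working session

There is one attempt and no reset: what is moved stays moved. The work goes in short steps, each a Python script; the robot and the scene stay as the last script left them, time stands still between calls to the robot, and variables do not carry over. Pictures are saved under pics/ and viewed, at most 12 in all, crops included, and the job is handed in when it is done.

```bash
ls; mkdir -p pics; python3 - <<'E'
from bench import env, effector, imaging, monitor
import cv2,numpy as np
for n in ("scene","side","wrist"):
    p,d=imaging.read_camera(n); m=imaging.camera_model(n)
    np.savez(f"{n}0.npz",p=p,d=d,**{k:np.array(v) for k,v in m.items()})
    cv2.imwrite(f"pics/{n}0.png",p[:,:,::-1])
    R=cv2.Rodrigues(np.array(m["rvec"],float))[0];print(n,m["fx"],-R.T@np.array(m["tvec"]).ravel(),R[2],(d>0).mean())
print(monitor.get_t(),monitor.get_orientation())
E
```

```text
pics
scene 435.1450031623548 [0.93437244 0.53366662 0.87777576] [-0.36040766 -0.54337786 -0.75818653] 0.99603515625
side 507.47656778763195 [ 0.3210469  -0.94029909  0.88004043] [ 0.20752996  0.75688069 -0.61972811] 0.9961002604166667
wrist 431.40735542240895 [0.12903604 0.6421322  0.37339697] [ 0.29100253 -0.09701607 -0.95179064] 0.9959309895833334
0.15 [-5.47092668e-05  1.57709133e-01  9.87485403e-01 -6.36117190e-04]
```

View pics/scene0.png

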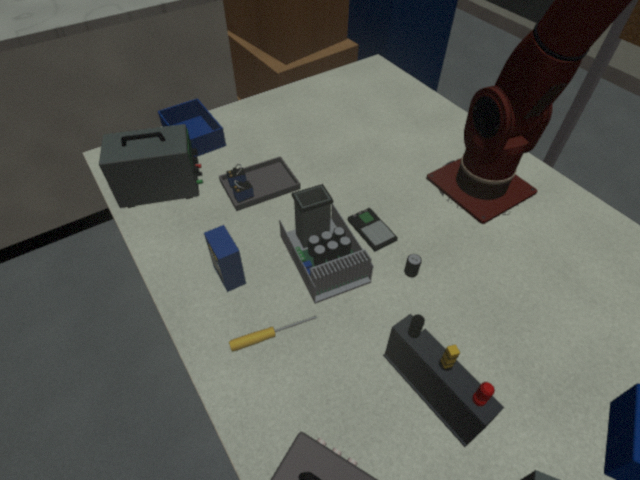

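View pics/side0.png

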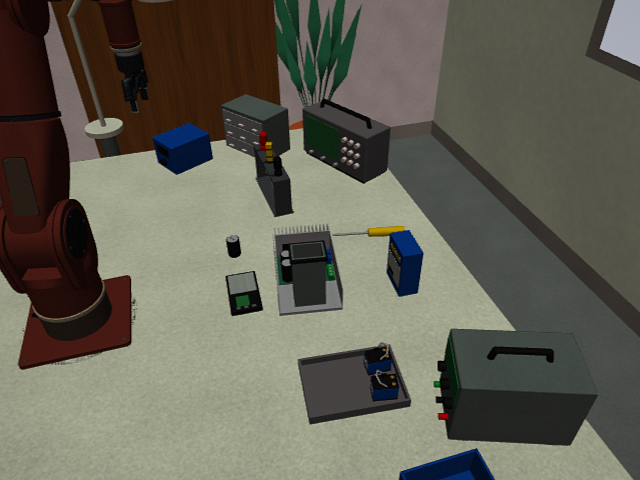

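The scene view shows the rack at about (440,380) with the yellow handle at (450,355). The unit's well mouth is at (312,192) and the tray at (260,183). In the side view the well is at (309,250), the tray at (355,383) and the rack at (272,175).

```bash
cat > h.py <<'E'
import cv2,numpy as np
def cloud(p,d,m):
    R=cv2.Rodrigues(np.array(m["rvec"],float))[0];t=np.array(m["tvec"],float).ravel()
    v,u=np.mgrid[:480,:640]
    c=np.stack([(u-float(m["cx"]))/float(m["fx"])*d,(v-float(m["cy"]))/float(m["fy"])*d,d],-1)
    return (c-t)@R
def load(n):
    z=np.load(n);return z["p"],z["d"],cloud(z["p"],z["d"],z)
E
python3 - <<'E'
from h import *
for n in ("scene","side"):
    p,d,W=load(f"{n}0.npz"); x,y,z=W[...,0],W[...,1],W[...,2]
    wk=(d>0)&(x>.3)&(x<1.0)&(abs(y)<.75)
    hsv=cv2.cvtColor(p,cv2.COLOR_RGB2HSV)
    print(n,'table z',np.median(z[wk&(abs(z)<.02)]))
    for nm,lo,hi in (("lip",.149,.161),("plate",.113,.126),("rim",.015,.028),("capt",.05,.06)):
        m=(wk&(z>lo)&(z<hi)).astype(np.uint8)
        k,l,s,_=cv2.connectedComponentsWithStats(m)
        for i in range(1,k):
            if s[i,4]<60: continue
            P=W[l==i]; r=cv2.minAreaRect(P[:,:2].astype(np.float32))
            print(nm,s[i],np.round(r[0],4),np.round(r[1],4),round(r[2],1),'z',np.round(np.median(P[:,2]),4))
    m=((hsv[...,0]>18)&(hsv[...,0]<32)&(hsv[...,1]>150)&(hsv[...,2]>80)&wk).astype(np.uint8)
    k,l,s,_=cv2.connectedComponentsWithStats(m)
    for i in range(1,k):
        if s[i,4]>30:
            P=W[l==i];print('yel',s[i],P.mean(0),P.min(0),P.max(0)); T=P[P[:,2]>P[:,2].max()-.004]; print(len(T),T.mean(0),cv2.minAreaRect(T[:,:2].astype(np.float32)))
p=np.load("side0.npz")["p"];q=np.load("scene0.npz")["p"]
a=cv2.resize(p[130:220,230:310],(400,450));b=cv2.resize(q[310:410,400:500],(400,450))
cv2.imwrite("pics/c0.png",np.hstack([a,b])[:,:,::-1])
E
```

```text
scene table z 0.0010761447720222528
lip [100 128  90  42 383] [ 0.7925 -0.4459] [0.2495 0.1028] 8.0 z 0.1551
lip [292 184  42  28 426] [ 0.5311 -0.0967] [0.0672 0.0841] 81.2 z 0.1552
lip [533 470  28  10 161] [0.5608 0.5935] [0.0134 0.0372] 53.9 z 0.1552
plate [105 162  88  18 346] [ 0.8195 -0.441 ] [0.0217 0.2226] 74.3 z 0.1196
plate [301 196  23   9  82] [ 0.5191 -0.1185] [0.0131 0.0552] 68.7 z 0.1191
plate [295 204  36  17 136] [ 0.5452 -0.0811] [0.0421 0.0873] 47.0 z 0.1191
plate [205 236  36  28 109] [ 0.7853 -0.0995] [0.0423 0.1005] 26.0 z 0.1199
plate [ 392  313  113  114 2857] [0.5471 0.3754] [0.0525 0.2306] 3.1 z 0.1205
rim [197 139  29  14 107] [ 0.5981 -0.5839] [0.011 0.095] 89.4 z 0.0219
rim [219 156  82  52 551] [ 0.5482 -0.3594] [0.1519 0.2018] 84.2 z 0.0218
rim [118 191  81  16 290] [ 0.8223 -0.4398] [0.0093 0.2185] 69.7 z 0.0216
rim [234 191  20  10  66] [ 0.6186 -0.3215] [0.0257 0.0551] 58.5 z 0.0209
rim [349 207  49  42 966] [ 0.3825 -0.034 ] [0.1307 0.076 ] 87.4 z 0.0183
rim [280 229  88  71 270] [ 0.5455 -0.0279] [0.2273 0.1446] 80.5 z 0.0222
rim [302 249  15  18 
[... 3887 characters left out ...]
t [448 409 130  25 420] [ 0.7746 -0.5597] [0.0332 0.2204] 61.7 z 0.0547
capt [405 454  84  26 257] [ 0.6286 -0.5876] [0.0416 0.133 ] 71.0 z 0.055
yel [265 142   7   7  40] [0.5439921  0.37355509 0.17681563] [0.53585744 0.36317718 0.16770478] [0.55540706 0.38929838 0.18199235]
20 [0.54393966 0.3745343  0.18013877] ((0.545197069644928, 0.37463614344596863), (0.015488994307816029, 0.019202416762709618), 47.94736099243164)
yel [368 226  36  11 241] [0.79658657 0.07740104 0.02192833] [ 0.75226647  0.06157285 -0.00292098] [0.85117782 0.11832155 0.02968375]
40 [0.80186729 0.07852179 0.02722715] ((0.798454999923706, 0.07985180616378784), (0.01485863421112299, 0.09316834062337875), 76.99845123291016)
```

View pics/c0.png

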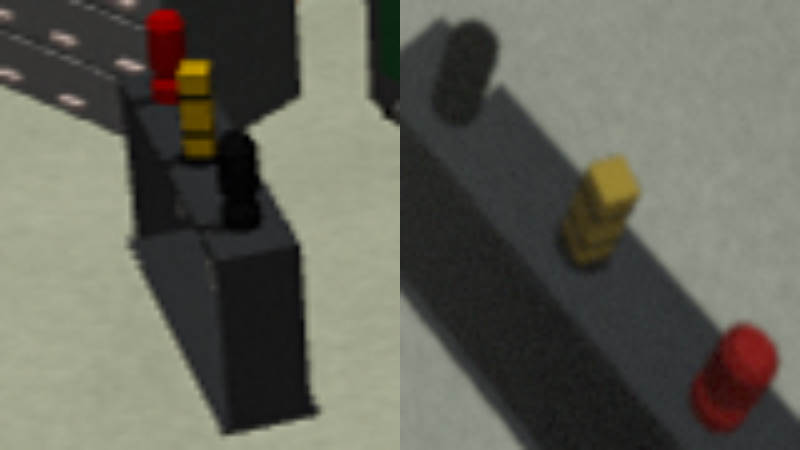

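Rack, unit and tray poses are consistent in both views. Next I look into the well and at the handle with the wrist camera.

```bash
cat >> h.py <<'E'
from scipy.spatial.transform import Rotation as Ro
def ori(a):  # tool pointing down, tool x axis at world yaw a
    c,s=np.cos(a),np.sin(a)
    q=Ro.from_matrix(np.array([[c,s,0],[s,-c,0],[0,0,-1.]])).as_quat(); return [q[3],q[0],q[1],q[2]]
WELL=np.array([.5307,-.097]); UY=-.157
TRAY=np.array([.548,-.358]); TY=-.102
RACK=np.array([.5465,.376]); RY=.055
E
python3 - <<'E'
from h import *
from bench import env, effector, imaging, monitor
for n,t,zz,a in (("rk",RACK,.25,np.pi),("wl",WELL,.2,np.pi+UY)):
    p=t-.077*np.array([np.cos(a),np.sin(a)])
    env.move_to([*p,zz],ori(a)); m=imaging.camera_model("wrist"); P,d=imaging.read_camera("wrist")
    np.savez(n+".npz",p=P,d=d,**{k:np.array(v) for k,v in m.items()})
    cv2.imwrite(f"pics/{n}.png",cv2.convertScaleAbs(P[:,:,::-1],alpha=1.8))
    print(n,monitor.get_t(),np.round(monitor.get_joints(),3))
# IK feasibility for grip yaws
for k in range(8):
    a=k*np.pi/4
    f=lambda p:(lambda j:None if j is None else round(j[6],2))(env.inverse_kinematics(p,ori(a)))
    print(round(a,2),[f([*q,z]) for q,z in((RACK,.13),(WELL,.163),(WELL,.4),(TRAY,.17))])
E
```

```text
rk 1.9667 [-0.766  0.497  0.248  1.218 -0.119  1.441  1.041]
wl 3.7917 [-0.315  0.305  0.518  1.615 -0.157  1.264  1.647]
0.0 [np.float64(-1.97), np.float64(-1.27), np.float64(-1.41), np.float64(-0.65)]
0.79 [np.float64(-1.25), np.float64(-0.53), np.float64(-0.63), np.float64(0.06)]
1.57 [np.float64(-0.51), np.float64(0.22), np.float64(0.14), np.float64(0.79)]
2.36 [np.float64(0.23), np.float64(0.98), np.float64(0.92), np.float64(1.53)]
3.14 [np.float64(1.03), np.float64(1.75), np.float64(1.7), np.float64(2.27)]
3.93 [np.float64(1.77), np.float64(2.51), np.float64(2.48), np.float64(2.64)]
4.71 [np.float64(2.52), np.float64(-2.64), None, np.float64(-2.15)]
5.5 [np.float64(-2.5), np.float64(-1.94), np.float64(-2.15), np.float64(-1.36)]
```

View pics/wl.png

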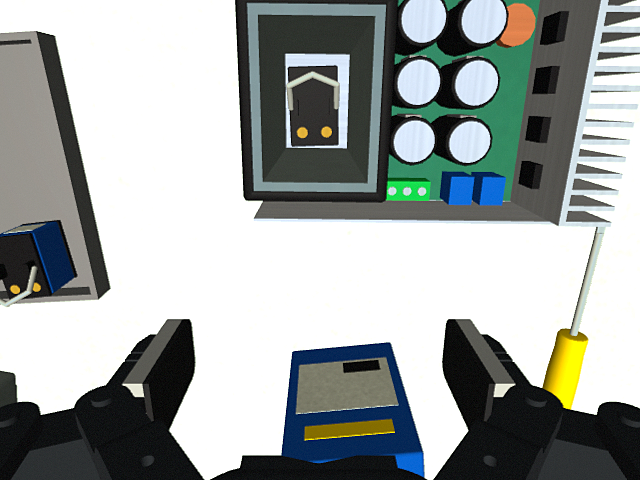

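View pics/rk.png

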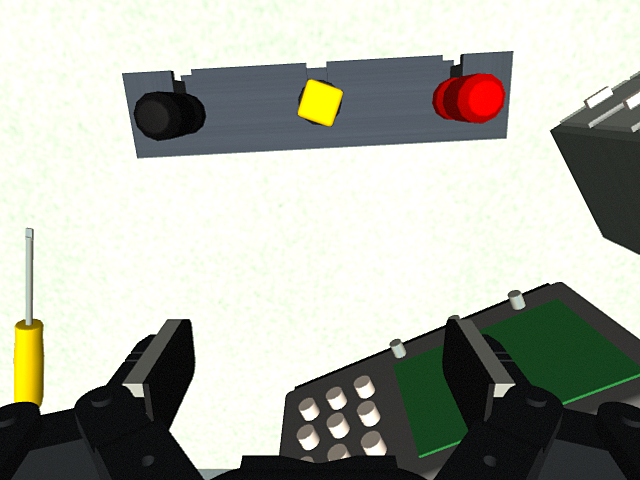

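The well view shows the pack's bail with its feet at (290,108) and (338,108) and its peak at (313,75), which is towards unit −x (image up). The rack view shows the handle top at (320,102), turned about 20° in the image, with the slots open towards image top (robot side).

```bash
python3 - <<'E'
from h import *
p,d,W=load("wl.npz"); z=W[...,2]
v,u=np.mgrid[:480,:640]; ins=(u>270)&(u<362)&(v>40)&(v<165)
lipm=(z>.150)&(z<.160)&(u>225)&(u<400)&(v<210)
L=W[lipm]; print("lip",cv2.minAreaRect(L[:,:2].astype(np.float32)),L[:,2].mean(), L.min(0),L.max(0))
hole=(u>240)&(u<390)&(v>5)&(v<195)&(z<.149)
Rz=lambda P:(P[:,:2]-WELL)@np.array([[np.cos(UY),-np.sin(UY)],[np.sin(UY),np.cos(UY)]])
top=ins&(z>.043)&(z<.0505); T=W[top]; print("top",top.sum(),cv2.minAreaRect(T[:,:2].astype(np.float32)),np.median(T[:,2]))
q=Rz(T);print("top unit frame",q.min(0),q.max(0))
b=ins&(z>.053)&(z<.085); B=W[b]; q=Rz(B); 
bb=b&(u>283)&(u<342)&(v>65)&(v<112);B=W[bb];q=Rz(B)
for lo in np.arange(.053,.08,.004):
    s=(B[:,2]>=lo)&(B[:,2]<lo+.004)
    if s.sum(): print(round(lo,3),s.sum(),q[s].mean(0).round(4),q[s].min(0).round(4),q[s].max(0).round(4))
p,d,W=load("rk.npz"); z=W[...,2]
hsv=cv2.cvtColor(p,cv2.COLOR_RGB2HSV)
Y=(hsv[...,0]>20)&(hsv[...,0]<35)&(hsv[...,1]>150)&(v<140)&(u>290)&(u<350)&(z>.17)
T=W[Y];r=cv2.minAreaRect(T[:,:2].astype(np.float32));print("handle",r,np.median(T[:,2]),T[:,:2].mean(0))
P=W[(abs(z-.12)<.004)&(v<165)&(u<520)&(u>115)]; print("plate",cv2.minAreaRect(P[:,:2].astype(np.float32)))
E
```

```text
lip ((0.5336059927940369, -0.09659115225076675), (0.06436645984649658, 0.08123565465211868), 80.61870574951172) 0.1549133543412286 [ 0.48905374 -0.13433558  0.15001228] [ 0.57846326 -0.05827674  0.15752319]
top 3598 ((0.5321129560470581, -0.09632228314876556), (0.04633234441280365, 0.06635446101427078), 80.57530975341797) 0.04819297389375596
top unit frame [-0.03198243 -0.0224842 ] [0.03458474 0.02417176]
0.053 169 [ 0.003  -0.0009] [-0.0008 -0.0174] [0.0065 0.0147]
0.057 89 [-0.0004 -0.0008] [-0.0049 -0.0175] [0.0065 0.015 ]
0.061 83 [-0.0051 -0.0018] [-0.0111 -0.0176] [-0.0007  0.0148]
0.065 201 [-0.0099 -0.0014] [-0.0138 -0.0176] [-0.0054  0.0146]
0.069 164 [-0.013  -0.0014] [-0.0159 -0.0131] [-0.0098  0.009 ]
0.073 2 [-0.0146 -0.002 ] [-0.0152 -0.0023] [-0.0141 -0.0017]
handle ((0.5462431311607361, 0.378287136554718), (0.017955411225557327, 0.01796843111515045), 71.19392395019531) 0.180006988130621 [0.54606364 0.37826711]
plate ((0.5485209226608276, 0.3775680661201477), (0.050236403942108154, 0.2311755120754242), 3.1360971927642822)
```

```bash
cat >> h.py <<'E'
WELL=np.array([.532,-.0965]); UY=-.164; HB=.104  # seat is HB below TCP
HANDLE=np.array([.5462,.3783]); GA=-.328+np.pi
E
python3 - <<'E'
from h import *
from bench import env, effector, imaging, monitor
env.move_to([*HANDLE,.26],ori(GA)); env.movel([*HANDLE,.134],v=.12)
effector.close_gripper(60); 
g=np.array(monitor.get_eef_pos()); print(g,monitor.get_gripper_width(),monitor.get_grip_force(),monitor.get_force())
np.save("grasp.npy",g)
r=np.array([np.cos(RY),np.sin(RY),0])
env.movel(g+[0,0,.007],v=.05); print(monitor.get_force())
env.movel(g+[0,0,.007]-.065*r,v=.1); env.movel(g+[0,0,.13]-.065*r,v=.2)
e=np.array(monitor.get_eef_pos());print(e,monitor.get_gripper_width(),monitor.get_force(),monitor.get_t())
ims=[]
for n in("scene","side"):
    P,d=imaging.read_camera(n); m=imaging.camera_model(n)
    np.savez(n+"1.npz",p=P,d=d,**{k:np.array(v) for k,v in m.items()})
    q,_=cv2.projectPoints((e-[0,0,.06]).reshape(1,3),np.array(m["rvec"],float),np.array(m["tvec"],float),np.array([[m["fx"],0,m["cx"]],[0,m["fy"],m["cy"]],[0,0,1.]]),None)
    x,y=q.ravel().astype(int);print(n,x,y);x=np.clip(x,50,590);y=np.clip(y,60,420)
    ims.append(cv2.resize(P[y-60:y+60,x-40:x+40],(400,600),interpolation=cv2.INTER_CUBIC))
cv2.imwrite("pics/hk.png",np.hstack(ims)[:,:,::-1])
E
```

```text
[0.54626885 0.37841667 0.1342006 ] 0.017260860942034734 58.46716582775116 [-0.1203796  -0.18772321  1.52807926]
[-0.13270352 -0.71183129 -0.22708496]
[0.48112277 0.37446768 0.26279529] 0.017479567399835087 [ 0.09209167  0.17749303 -0.90310521] 9.275
scene 482 323
side 245 139
```

View pics/hk.png

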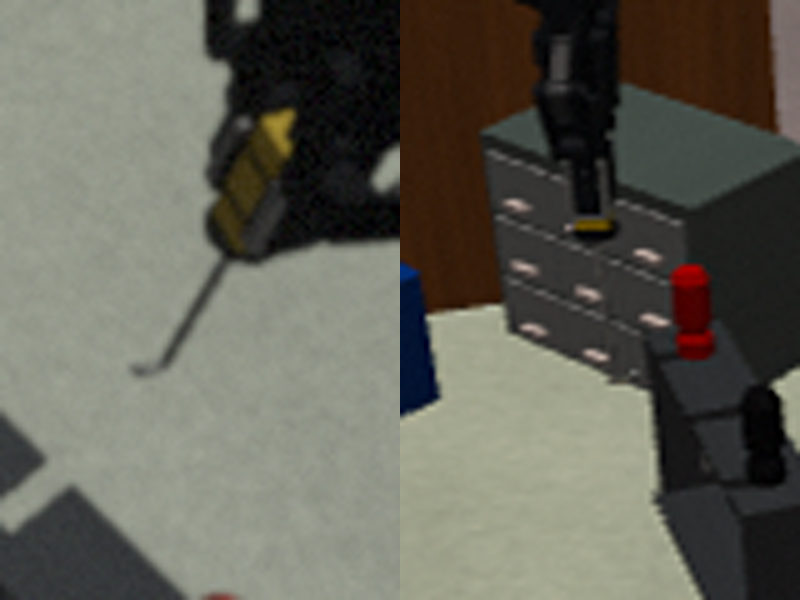

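The scene view shows the J pointing image-left, from (165,370) to (135,370) in the crop. That is world +x and slightly −y, so the hook's +x is at yaw −0.33 as assumed. Now I lower it into the well, slide under the peak and lift.

```bash
cat >> h.py <<'E'
def wp(xa,y,zs): # hook axis at unit-frame xa,y (about well centre), seat height zs -> TCP
    c,s=np.cos(UY),np.sin(UY); return [WELL[0]+c*xa-s*y,WELL[1]+s*xa+c*y,zs+HB]
E
python3 - <<'E'
from h import *
from bench import env, effector, imaging, monitor
z=np.load("scene1.npz");R=cv2.Rodrigues(z["rvec"])[0];t=z["tvec"].ravel();o=-R.T@t
r=R.T@np.array([(475-z["cx"])/z["fx"],(336-z["cy"])/z["fy"],1]);k=(.155-o[2])/r[2];print("shaft end",o+k*r,"vs tcp .4811 .3745")
rep=lambda n:print(n,np.round(monitor.get_eef_pos(),4),np.round(monitor.get_force(),2),round(monitor.get_t(),2))
env.move_to([.481,.25,.36],ori(GA-.8)); env.move_to(wp(.008,-.002,.185),ori(UY)); rep("above")
env.movel(wp(.008,-.002,.09),v=.1); env.pause(.2); rep("in")
env.movel(wp(.008,-.002,.062),v=.05); env.pause(.2); rep("down")
env.movel(wp(-.0085,-.002,.062),v=.03); env.pause(.2); rep("under")
env.movel(wp(-.0085,-.002,.070),v=.02); env.pause(.2); rep("up8")
env.movel(wp(.004,-.002,.077),v=.03); env.pause(.2); rep("arc")
env.movel(wp(.008,-.001,.083),v=.03); env.pause(.3); rep("hang?")
m=imaging.camera_model("wrist");P,d=imaging.read_camera("wrist");np.savez("w2.npz",p=P,d=d,**{k:np.array(v) for k,v in m.items()})
cv2.imwrite("pics/w2.png",P[:,:,::-1])
E
```

```text
shaft end [0.47910885 0.37407415 0.155     ] vs tcp .4811 .3745
above [ 0.54   -0.0981  0.2886] [-0.04  0.5  -0.31] 11.41
in [ 0.5399 -0.0998  0.1945] [ 0.77 -0.35 -0.99] 12.71
down [ 0.5398 -0.0998  0.1663] [-0.31 -0.82 -1.69] 13.62
under [ 0.5234 -0.0971  0.166 ] [-0.11 -0.35 -0.6 ] 14.52
up8 [ 0.5232 -0.097   0.1739] [-0.27  0.54  0.06] 15.27
arc [ 0.5355 -0.0991  0.181 ] [-0.24 -0.15 -1.62] 16.09
hang? [ 0.5396 -0.0988  0.1869] [-0.14  0.18 -2.  ] 16.78
```

View pics/w2.png

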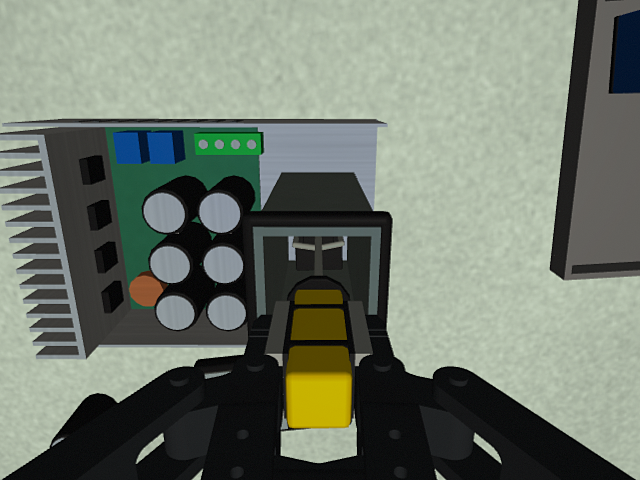

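The bail is now upright around the shaft at about (318,243), which looks caught. I continue upward.

```bash
python3 - <<'E'
from h import *
from bench import env, effector, imaging, monitor
def rep(n):
    f=np.mean([(env.pause(.02),monitor.get_force())[1] for _ in range(8)],0);print(n,np.round(monitor.get_eef_pos(),4),f.round(2),round(monitor.get_t(),2))
env.movel(wp(.0065,0,.11),v=.06); rep("a")
env.movel(wp(.006,0,.245),v=.08); rep("b")
env.movel(wp(.006,0,.265),v=.08); env.pause(.3); rep("c")
e=np.array(monitor.get_eef_pos());ims=[]
for n in("scene","side"):
    P,d=imaging.read_camera(n); m=imaging.camera_model(n)
    np.savez(n+"2.npz",p=P,d=d,**{k:np.array(v) for k,v in m.items()})
    q,_=cv2.projectPoints((e-[0,0,.12]).reshape(1,3),np.array(m["rvec"],float),np.array(m["tvec"],float),np.array([[m["fx"],0,m["cx"]],[0,m["fy"],m["cy"]],[0,0,1.]]),None)
    x,y=q.ravel().astype(int);x=np.clip(x,50,590);y=np.clip(y,60,420)
    ims.append(cv2.resize(P[y-60:y+60,x-40:x+40],(400,600),interpolation=cv2.INTER_CUBIC))
cv2.imwrite("pics/lift.png",np.hstack(ims)[:,:,::-1])
E
```

```text
a [ 0.5382 -0.0975  0.2137] [ 0.32  0.14 -2.2 ] 17.57
b [ 0.5378 -0.0975  0.3487] [-0.04  0.21 -2.24] 19.54
c [ 0.5379 -0.0974  0.3689] [-0.29 -0.06 -2.4 ] 20.38
```

View pics/lift.png

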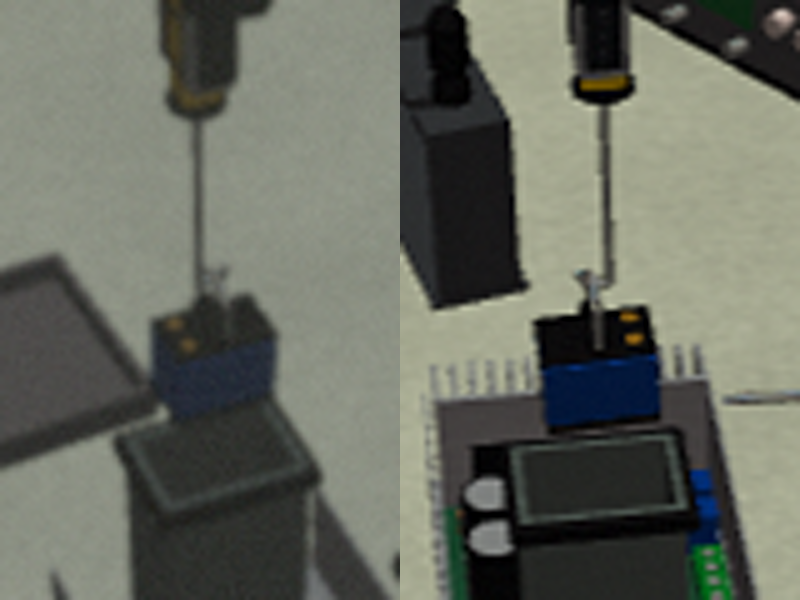

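The pack hangs clear of the mouth in both crops: pack at (215,345) and (597,370), well mouth below it. Now to the tray.

```bash
cat >> h.py <<'E'
def tp(dx,zs): # hook seat offset dx along tray +x from placing spot
    u=np.array([np.cos(TY),np.sin(TY)]); q=TRAY+u*(-.045+.006+dx); return [*q,zs+HB]
E
python3 - <<'E'
from h import *
from bench import env, effector, imaging, monitor
def rep(n):
    f=np.mean([(env.pause(.02),monitor.get_force())[1] for _ in range(8)],0);print(n,np.round(monitor.get_eef_pos(),4),f.round(2),round(monitor.get_t(),2))
env.movel(tp(0,.265),ori(TY),v=.1); env.pause(.5); rep("over")
env.movel(tp(0,.10),v=.12); env.pause(.8); rep("low")
env.movel(tp(0,.080),v=.02); rep("near")
env.movel(tp(0,.0725),v=.01); env.pause(.4); rep("stand")
m=imaging.camera_model("side");P,d=imaging.read_camera("side");np.savez("s3.npz",p=P,d=d,**{k:np.array(v) for k,v in m.items()})
cv2.imwrite("pics/s3.png",cv2.resize(P[290:440,270:430],(800,600)[::1],interpolation=cv2.INTER_CUBIC)[:,:,::-1])
E
```

```text
over [ 0.5092 -0.3541  0.369 ] [-0.1  -0.35 -2.29] 23.84
low [ 0.5092 -0.354   0.204 ] [-0.13 -0.1  -2.21] 26.3
near [ 0.5093 -0.3541  0.1841] [-0.18 -0.16 -2.43] 27.58
stand [ 0.5092 -0.354   0.1765] [-0.16 -0.   -0.72] 29.02
```

View pics/s3.png

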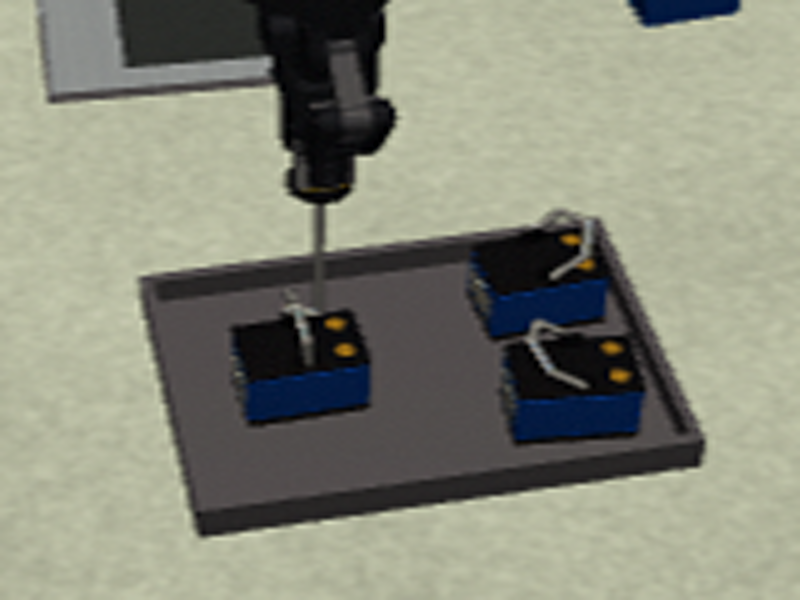

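The pack stands upright at (300,365), with its weight off the hook. Next I unhook: lower, tip the bail towards tray −x, withdraw and rise.

```bash
python3 - <<'E'
from h import *
from bench import env, effector, imaging, monitor
def rep(n):
    f=np.mean([(env.pause(.02),monitor.get_force())[1] for _ in range(8)],0);print(n,np.round(monitor.get_eef_pos(),4),f.round(2),round(monitor.get_t(),2))
env.movel(tp(0,.059),v=.03); rep("low")
env.movel(tp(-.012,.059),v=.03); rep("push")
env.movel(tp(.022,.059),v=.04); rep("back")
env.movel(tp(.022,.085),v=.05); rep("up")
env.movel(tp(.022,.14),v=.12)
m=imaging.camera_model("side");P,d=imaging.read_camera("side");np.savez("s4.npz",p=P,d=d,**{k:np.array(v) for k,v in m.items()})
cv2.imwrite("pics/s4.png",cv2.resize(P[290:440,270:430],(800,600),interpolation=cv2.INTER_CUBIC)[:,:,::-1])
E
```

```text
low [ 0.5093 -0.3541  0.1632] [-0.04 -0.22 -0.47] 29.8
push [ 0.4974 -0.3527  0.163 ] [ 0.08 -0.   -0.79] 30.48
back [ 0.5309 -0.3563  0.1631] [ 0.23 -0.02 -0.44] 31.62
up [ 0.5309 -0.3561  0.1886] [-0.31 -0.05 -0.38] 32.42
```

View pics/s4.png

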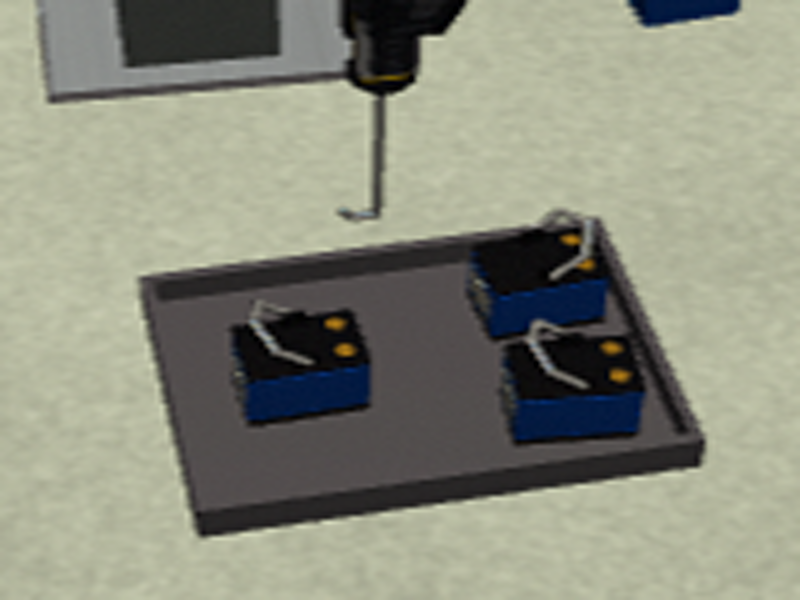

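The hook is free, with the bail lying at (265,310) and the pack still upright. Now I hang the hook back.

```bash
python3 - <<'E'
from h import *
from bench import env, effector, imaging, monitor
def rep(n):
    f=np.mean([(env.pause(.02),monitor.get_force())[1] for _ in range(8)],0);print(n,np.round(monitor.get_eef_pos(),4),f.round(2),round(monitor.get_t(),2))
g=np.load("grasp.npy"); r=np.array([np.cos(RY),np.sin(RY),0])
env.movel(tp(.022,.28),v=.2)
env.move_to([.50,.1,.38],ori(GA-.8)); env.move_to(g+[0,0,.13]-.065*r,ori(GA)); rep("pre")
env.movel(g+[0,0,.007]-.065*r,v=.12); env.pause(.2)
env.movel(g+[0,0,.007],v=.06); rep("in")
env.movel(g+[0,0,.0],v=.03); rep("seated")
effector.release(); env.pause(.2)
env.movel(g+[0,0,.13],v=.12); env.pause(.3); rep("out")
a=np.pi;p=RACK-.077*np.array([np.cos(a),np.sin(a)])
env.move_to([*p,.25],ori(a)); env.pause(.2)
P,d=imaging.read_camera("wrist");m=imaging.camera_model("wrist"); W=cloud(P,d,m); v,u=np.mgrid[:480,:640]
hsv=cv2.cvtColor(P,cv2.COLOR_RGB2HSV)
Y=(hsv[...,0]>20)&(hsv[...,0]<35)&(hsv[...,1]>150)&(v<140)&(u>290)&(u<350)&(W[...,2]>.17)
T=W[Y];print("handle",cv2.minAreaRect(T[:,:2].astype(np.float32)),np.median(T[:,2]),T[:,2].std())
cv2.imwrite("pics/rk2.png",P[:,:,::-1])
E
```

```text
pre [0.4826 0.3734 0.2654] [ 0.16 -0.23 -0.37] 36.88
in [0.5459 0.3786 0.1413] [ 0.02  0.28 -0.35] 39.62
seated [0.5462 0.3786 0.1342] [-0.07  0.1   1.69] 40.14
out [0.5463 0.3784 0.2641] [-0.3   0.03  0.09] 42.67
handle ((0.5465758442878723, 0.37898895144462585), (0.017951685935258865, 0.018053270876407623), 70.9764633178711) 0.18007931395852347 0.017582552698894534
```

View pics/rk2.png

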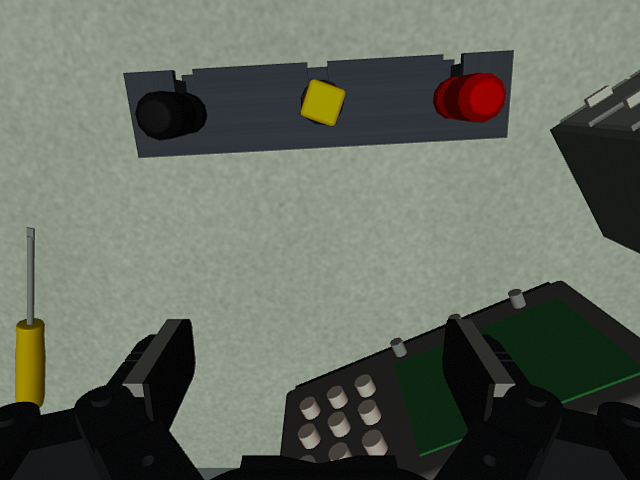

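The hook hangs in the middle slot at (323,102), at the same height and within 1 mm of where it started, and both drivers are where they were. I hand the job in.

```bash
python3 -c "
from bench import env
print(env.sign_off())"
```

```text
the job is handed in; nothing more can be done
None
```

I drew the pack out of the well by the hook alone, stood it upright on the free part of the tray and unhooked it, then hung the hook pick back in the rack's middle slot; I handed the job in after about 43 s of the 72 s allowed, and no verdict was returned.

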